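# Open the parts case on the cupboard shelf

### The job

Press the release button on the parts case all the way down so that its lid pops ajar, then push the lid up with a fingertip and over past upright, so that it falls back and stays fully open by its own weight. Nothing is to be picked up: the case stays standing where it is on the shelf, and the fittings around it are left alone.

Things in the scene. Friction and masses are not known exactly. Their poses are not given: they have to be found in the camera images.
- case: Grey plastic parts case standing loose on the shelf, about 1.2 kg, 150 mm deep (x) by 160 mm wide (y). Origin: centre of its underside (x = 0 halfway along the depth). Its own -x is the front (toward the robot, turned by up to 0.4 rad). Front: a ledge 22 mm high, x from -85 to -35 mm, with the release button on it. Behind it, x from -35 to +65 mm: an open-topped box 50 mm high with 3 mm walls, covered by the lid.
- release (a joint): Travel of the release button, m: 0 as found (up), 0.008 fully down. Pressing it straight down needs about 5 to 9 N; it stays down when let go. Going down it drives a lifter inside the case that raises the lid in proportion, to about 0.42 rad, and the lid rests ajar on it.
- release_top (a point): Centre of the top face of the release button, a black pad 24 mm (x) by 40 mm (y), 11 mm proud of the ledge, top 33 mm above the shelf when up, 25 mm when down. Axes as the case's.
- lid (a joint): Angle of the lid, rad: 0 shut, about 0.42 ajar after the button is pressed, 1.57 upright, 2.0 fully open against its stop. The hinge is free: left alone below about 1.55 the lid falls back down, beyond about 1.6 it falls open to the stop. Lifting it at the front edge takes under 1 N; shut, it lies flush on the box with no edge to get under.
- lid_hinge (a point): Middle of the lid's hinge line, along the case's y at the rear (x = +65 mm) and 52 mm above the shelf. Axes as the case's; fixed to the case.
- lid_edge (a point): Middle of the lid's front edge, 100 mm from the hinge line, half way through the lid's thickness. The lid is a flat grey plastic plate, 100 mm (hinge to edge) by 160 mm (along the hinge) by 4 mm, 70 g. The point turns with the lid: its x axis points from the edge to the hinge, its z axis out of the lid's upper face. Ajar, the edge stands about 92 mm above the shelf.
- nut: Bystander: stainless hexagonal connector nut, 27 mm across flats, 34 mm high, standing. Origin at the centre of its underside.
- cartridge: Bystander: tap cartridge, white ceramic drum 35 mm across with a brass spindle on top, 48 mm high, standing. Origin at the centre of its underside.
- plunger: Bystander: plunger handle lying along its x, black ribbed rubber grip 28 mm thick with a steel rod end, 140 mm long. Origin at mid-length on its underside.
- dish: Bystander: chrome soap dish, open tray 110 by 78 by 24 mm. Origin at the centre of its underside.
Not all that is in view belongs to the job. Of the things that look like the case, the middle-sized one is meant.

How it is judged:
By the outcome, as a careful person would: the job done as asked, in the order asked, and still so for the second after the job is handed in, with the robot touching nothing.
It also fails if it takes over 45 s, if anything falls off the work surface, if the arm or the gripper's body presses on something with over 40 N, if the wrist force passes 120 N, or if a joint passes its speed limit or range.

### The arm

A 6-joint arm with a two-finger parallel gripper is mounted at the origin on the work surface. World frame = base frame: x ahead of the robot, y to its left, z up, the work surface at z = 0. Lengths are in m, angles in rad, forces in N, time in s.
With the tool pointing down it reaches from about 0.3 to 0.775 m from the base axis. Payload 14.6 kg.
Tool frame: the origin (TCP) lies on the mounting face of the last link; the fingertips stand ctrl.tip_extent ahead of it and the grasp point (between the pads) lies 180 mm ahead of it (ctrl.tip_extent is the distance from the TCP to the fingertips, in m); z points along the fingers, y is the direction in which the jaws open and shut (so a half turn about z gives the same grasp; the last joint's range is limited). The gripper opens to 94 mm and grips with 3 to 60 N. Pads are 16 mm wide; open, the fingers measure 119 mm over their backs; the gripper's body (75 mm by 177 mm) begins 78 mm behind the grasp point.
Start: joints at [1.202, 0.3, 1.521, -0, 1.321, -0.067], TCP at [0.163, 0.525, 0.405] pointing down, gripper open.
Joint ranges: [-3.03, 3.03], [-0.79, 2.21], [0.23, 2.52], [-1.04, 4.18], [0, 3.07], [-2.55, 2.55]. Speed limits (rad/s): [2.22, 2.22, 2.57, 3.14, 3.14, 3.14].

### API

Orientations are given as [roll, pitch, yaw] about the fixed x, y, z axes, in that order (R = Rz(yaw) Ry(pitch) Rx(roll)).
In Python, from station import ctrl, vision gives the robot as it stands. The module is installed in compiled form; this text tells all that it offers.
- The arm moves only by the tool send_rows, never from a script. Its argument "increments" is a list of rows, each a list of 3 entries, a list of its own where there are three numbers: the turn, a rotation vector about the tool's x, y, z in rad, then the shift along the tool's x, y, z in mm, then the finger opening in mm, from 0 to 94. In form: [[[ax, ay, az], [dx, dy, dz], hand], ...]. A call has 1 to 5 rows; each row is the pose to reach, as a shift and turn from the pose commanded when the call began, along the tool's axes at that moment; what a row does not reach only later rows make up. A row lasts 1/12 s, in which the tool goes at most 41.7 mm and 7.16 degrees, less where a joint would pass 70% of its speed; a pose out of reach is approached as far as the arm can. A call with a gripper value outside its range is refused whole. The fingers move at their own pace and stop on an object; "grip_force" is the grip in N (left out, the last holds). Time passes only in rows, so rows that repeat a pose let the fingers close. It gives the time, the measured TCP pose, the force and the opening at its end, in the units of the state.
- ctrl.get_obs(): the state, without advancing time (a new reading comes with each control period).
- vision.camera(name): name is "scene" or "top"; returns (picture, depth): 420x560x3 uint8, red, green, blue; 420x560 float32, m along the optical axis (not along the pixel's ray), 0 where there is no reading.
- vision.calibration(name): a dict with "K" (3x3 intrinsics, pixels), "distortion" ([k1, k2, p1, p2, k3] as OpenCV has them; the pictures are not rectified), "R" (3x3) and "t" (3): a world point X has camera coordinates R X + t. Camera axes: x right, y down, z forward; pixel columns grow to the right and rows downward; lengths in m; the calibration is good to about 2 mm. A picture is of the moment at which its call begins. calibration takes no time and is no camera call.
- ctrl.hand_in(): hands the job in, once; it reports no verdict.
The state is a dict: "time_s": time; "qpos": joint angles; "joint_vel": joint speeds; "tau": joint torques, N m; "ee_pos": TCP position; "eef_rot": TCP orientation; "force": force on the tool from outside, world axes, zero at the start; "moment": the same for the moment, N m; "grip_width": finger opening in m.
Only numpy, scipy, OpenCV 4.12 (cv2) and the standard library are available. Lean on these libraries where they do the work, as an engineer would, in place of code of your own. Each camera call takes 0.05 s, during which the arm holds its last target. There are 200 camera calls.

## Working session

There is one attempt and no reset: what is moved stays moved. The work goes in short steps, Python scripts to look and compute and a tool call to move; the robot and the scene stay as the last step left them, time stands still between calls to the robot, and variables do not carry over. Pictures are saved under pics/ and viewed, about 8 in all and at most 12, crops included, and the job is handed in when it is done.

Besides the shell and the picture viewer there is one more tool, called by a JSON object that holds its "op" and its "data". send_rows: Moves the arm, as the interface text tells. Its arguments: {"type":"object","properties":{"increments":{"type":"array","items":{"type":"array"}},"grip_force":{"type":"number"}},"required":["increments"]}

```bash
mkdir -p pics
cat > h.py <<'E'
import numpy as np, cv2
from station import ctrl, vision
from scipy.spatial.transform import Rotation as Ro
def shot(n,f,crop=None,s=1.4):
    p,d=vision.camera(n); np.savez(f'pics/{f}.npz',p=p,d=d)
    q=p[:,:,::-1]
    if crop: a,b,c,e=crop; q=q[b:e,a:c]
    cv2.imwrite(f'pics/{f}.png',cv2.resize(q,None,fx=s,fy=s,interpolation=cv2.INTER_CUBIC)); return p,d
def world(n,d,us):
    c=vision.calibration(n);K=np.array(c['K']);R=np.array(c['R']);t=np.array(c['t'])
    out=[]
    for u,v in us:
        x=cv2.undistortPoints(np.array([[[u,v]]],float),K,np.array(c['distortion'],float))[0,0]
        w=d[int(round(v))-1:int(round(v))+2,int(round(u))-1:int(round(u))+2]; z=np.median(w[w>0]) if (w>0).any() else 0
        out.append(R.T@(np.array([x[0]*z,x[1]*z,z])-t))
    return np.array(out)
E
python3 - <<'E'
from h import *
shot('top','t0');shot('scene','s0')
print(ctrl.get_obs(),ctrl.tip_extent)
for n in('top','scene'):
    c=vision.calibration(n);print(n,-np.array(c['R']).T@np.array(c['t']),np.array(c['R']).round(2).tolist())
E
```

```text
{'time_s': 0.1, 'qpos': array([ 1.20238345e+00,  3.00417779e-01,  1.52148609e+00, -1.38099146e-06,
        1.32071139e+00, -6.66038335e-02]), 'joint_vel': array([ 0.00084027, -0.00202506, -0.0015229 , -0.00072972, -0.00149918,
       -0.00188608]), 'tau': array([ 2.80853592e-04, -5.32635176e+01, -3.53285122e+01,  7.08958693e-02,
        2.33946566e-02, -9.16017871e-05]), 'ee_pos': array([0.16348328, 0.5251179 , 0.40415566]), 'eef_rot': array([-3.14057223e+00, -6.67244054e-05,  2.83978392e+00]), 'force': array([0.64241625, 0.33865255, 0.22703171]), 'moment': array([-0.01970058, -0.03041001, -0.00696303]), 'grip_width': 0.09378749230403102} 0.1992
top [0.47089526 0.02825642 1.00662463] [[0.01, -1.0, -0.03], [-0.99, -0.0, -0.12], [0.12, 0.03, -0.99]]
scene [ 0.93445105 -0.01148466  0.64382861] [[0.08, 1.0, 0.02], [0.83, -0.05, -0.56], [-0.56, 0.06, -0.83]]
```

View pics/t0.png

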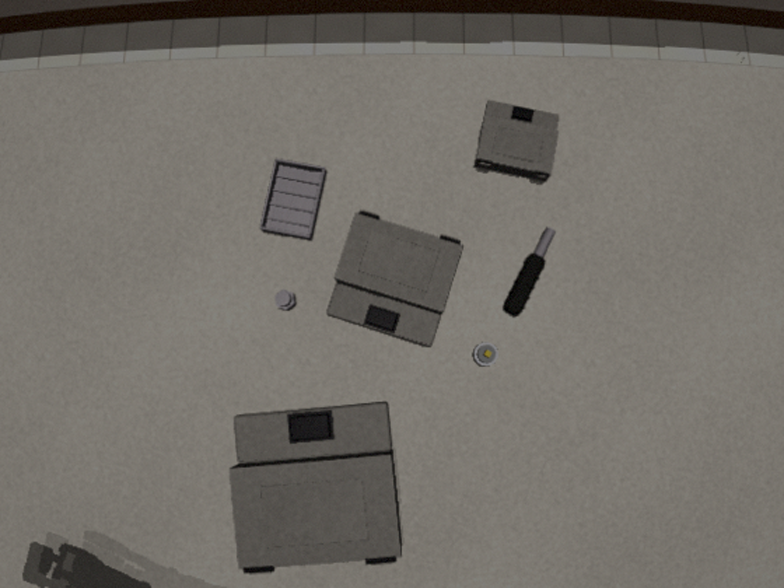

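View pics/s0.png

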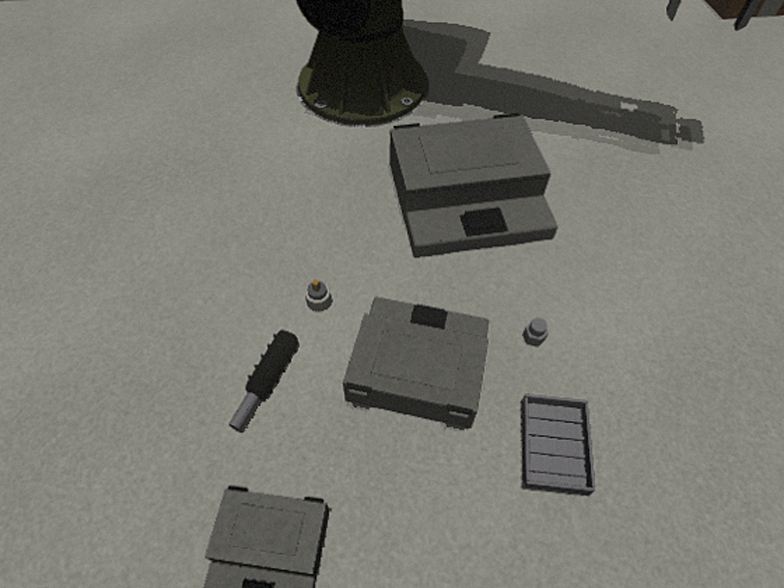

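The top view shows three cases. The middle-sized one is in the centre, with its lid corners near (357,213), (462,243), (441,311) and (336,278), and its button at (382,318). The scene view agrees.

Run:
```python
from h import *
d=np.load('pics/t0.npz')['d']
us=np.array([(382,318),(363,222),(455,248),(437,303),(343,275),(335,311),(428,338),(390,265),(286,300),(485,354),(515,300)])/1.4
W=world('top',d,us);print(W.round(4))
# button centre by dark segmentation
p=np.load('pics/t0.npz')['p'];g=p.max(2);m=np.zeros_like(g);m[210:245,250:295]=(g[210:245,250:295]<45)
n,l,s,c=cv2.connectedComponentsWithStats(m);i=1+np.argmax(s[1:,4]);print(s[i],c[i],world('top',d,[c[i]]))
# lid: pixels with z 0.045..0.06 -> min area rect
vs,us2=np.mgrid[140:250,225:340];u=np.c_[us2.ravel(),vs.ravel()]
P=world('top',d,u)
for lo,hi in((.043,.07),(.013,.07)):
    Q=P[(P[:,2]>lo)&(P[:,2]<hi)];print(len(Q),Q[:,2].mean(),cv2.minAreaRect((Q[:,:2]*1000).astype(np.float32)))
```

```text
[[ 0.553   0.067   0.0339]
 [ 0.6874  0.0944  0.0551]
 [ 0.6505 -0.0356  0.0544]
 [ 0.5727 -0.0103  0.0538]
 [ 0.6115  0.1216  0.0545]
 [ 0.5638  0.1356  0.0213]
 [ 0.5256  0.0013  0.0214]
 [ 0.6259  0.0557  0.0546]
 [ 0.578   0.2053  0.034 ]
 [ 0.5025 -0.0785  0.0386]
 [ 0.58   -0.1231  0.0299]]
[259 218  27  20 321] [272.44548287 227.52647975] [[0.55216481 0.06783378 0.03410204]]
4222 0.05450444285859205 ((635.958251953125, 43.76506805419922), (161.65975952148438, 108.22593688964844), 72.8561019897461)
6307 0.04436206020696035 ((615.1448974609375, 53.903236389160156), (290.33477783203125, 161.8250274658203), 72.6058120727539)
```

{"op": "send_rows", "data": {"increments": [[[0,0,0],[-32,-20,0],0],[[0,0,0],[-64,-40,0],0],[[0,0,0],[-96,-60,0],0],[[0,0,0],[-128,-80,0],0],[[0,0,0],[-160,-100,0],0]], "grip_force": 20}}

```text
time_s: 0.52
ee_pos: [0.2872, 0.3806, 0.4045]
eef_rot: [-3.141, -0.0, 2.84]
force: [-0.3, 0.5, 1.1]
grip_width: 0.064
```

{"op": "send_rows", "data": {"increments": [[[0,0,0],[-32,-20,0],0],[[0,0,0],[-64,-40,0],0],[[0,0,0],[-96,-60,0],0],[[0,0,0],[-128,-80,0],0],[[0,0,0],[-160,-100,0],0]]}}

```text
time_s: 0.93
ee_pos: [0.4104, 0.2374, 0.4046]
eef_rot: [-3.142, -0.0, 2.84]
force: [0.4, -0.2, -0.0]
grip_width: 0.0307
```

{"op": "send_rows", "data": {"increments": [[[0,0,0],[-32,-20,0],0],[[0,0,0],[-64,-40,0],0],[[0,0,0],[-96,-60,0],0],[[0,0,0],[-128,-80,0],0],[[0,0,0],[-160,-100,0],0]]}}

```text
time_s: 1.35
ee_pos: [0.5335, 0.0943, 0.4044]
eef_rot: [-3.141, -0.0, 2.84]
force: [0.5, 0.2, 0.4]
grip_width: 0.0007
```

{"op": "send_rows", "data": {"increments": [[[0,0,0],[-25.5,-19.5,20],0],[[0,0,0],[-25.5,-19.5,58],0],[[0,0,0],[-25.5,-19.5,95],0],[[0,0,0],[-25.5,-19.5,130],0],[[0,0,0],[-25.5,-19.5,155],0]]}}

```text
time_s: 1.77
ee_pos: [0.5504, 0.0695, 0.2462]
eef_rot: [-3.14, -0.003, 2.839]
force: [0.2, -0.4, -0.5]
grip_width: 0.0002
```

Run:
```python
from h import *
o=ctrl.get_obs();print(o['ee_pos'],o['eef_rot'],o['qpos'],o['force'])
a,_=shot('scene','a');b,_=shot('top','b')
c=np.hstack([cv2.resize(a[160:320,220:380],(400,400)),cv2.resize(b[130:270,210:350],(400,400))]);cv2.imwrite('pics/c1.png',c[:,:,::-1])
```

```text
[0.55044738 0.06950662 0.24623855] [-3.14040182 -0.00315637  2.83932275] [ 5.95922257e-02  4.91906353e-01  1.65316037e+00  4.38949959e-06
  9.99899462e-01 -1.20893845e+00] [ 0.18868227 -0.40094931 -0.54872056]
```

View pics/c1.png

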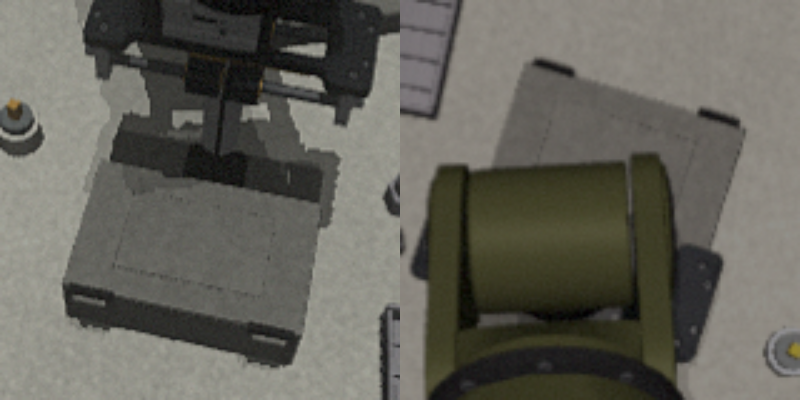

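Left panel: the shut fingertips stand right over the button (220,165) and the lid is still shut. Now I press.

{"op": "send_rows", "data": {"increments": [[[0,0,0],[-1.5,0,9],0],[[0,0,0],[-1.5,0,13],0],[[0,0,0],[-1.5,0,16],0],[[0,0,0],[-1.5,0,18],0],[[0,0,0],[-1.5,0,20],0]]}}

```text
time_s: 2.28
ee_pos: [0.5528, 0.0694, 0.2307]
eef_rot: [3.141, 0.002, 2.84]
force: [-2.5, 0.2, 6.5]
grip_width: 0.0002
```

{"op": "send_rows", "data": {"increments": [[[0,0,0],[0,0,1.5],0],[[0,0,0],[0,0,3],0],[[0,0,0],[0,0,3],0]]}}

```text
time_s: 2.53
ee_pos: [0.5528, 0.0694, 0.2276]
eef_rot: [3.141, 0.002, 2.84]
force: [-1.3, -0.7, 2.3]
grip_width: 0.0004
```

{"op": "send_rows", "data": {"increments": [[[0,0,0],[0,0,1],0],[[0,0,0],[0,0,2],0],[[0,0,0],[0,0,2.5],0],[[0,0,0],[0,0,2.5],0]]}}

```text
time_s: 2.87
ee_pos: [0.5528, 0.0694, 0.2251]
eef_rot: [3.141, 0.002, 2.84]
force: [-0.1, -0.1, 5.2]
grip_width: 0.0004
```

{"op": "send_rows", "data": {"increments": [[[0,0,0],[0,0,1],0],[[0,0,0],[0,0,1.5],0],[[0,0,0],[0,0,1.5],0]]}}

```text
time_s: 3.12
ee_pos: [0.5529, 0.0694, 0.2243]
eef_rot: [3.141, 0.002, 2.84]
force: [-5.5, -0.3, 14.6]
grip_width: 0.0004
```

Run:
```python
from h import *
a,_=shot('scene','a2',(200,140,400,340),3)
```

```text
(no output)
```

View pics/a2.png

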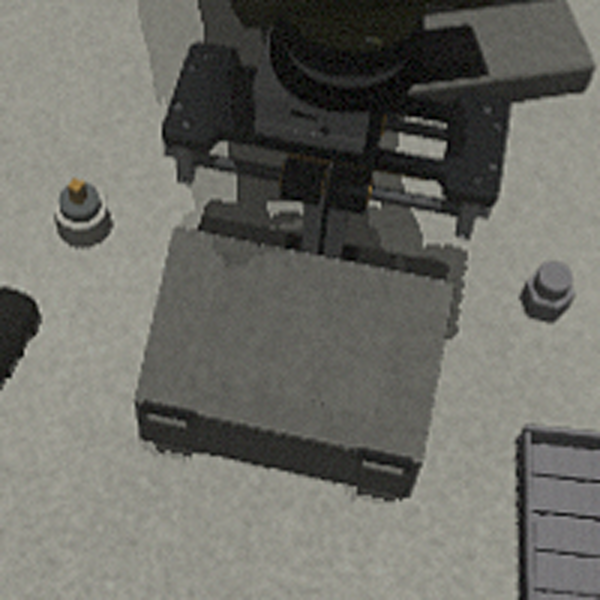

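The lid is ajar: its panel now covers more of the image, with its front edge at about (180,230)–(455,280). Force rose to 14.6 N with the tip at 25 mm, so the button is at its stop. I'll press slightly more to be sure, then retreat up and back.

{"op": "send_rows", "data": {"increments": [[[0,0,0],[0,0,1],0],[[0,0,0],[0,0,1],0]]}}

```text
time_s: 3.33
ee_pos: [0.5529, 0.0694, 0.2242]
eef_rot: [3.141, 0.002, 2.84]
force: [-9.9, -1.1, 25.9]
grip_width: 0.0001
```

{"op": "send_rows", "data": {"increments": [[[0,0,0],[0,0,-15],0],[[0,0,0],[5,0,-45],0],[[0,0,0],[25,0,-70],0],[[0,0,0],[55,0,-80],0],[[0,0,0],[80,0,-80],0]]}}

```text
time_s: 3.75
ee_pos: [0.4753, 0.0934, 0.3042]
eef_rot: [3.14, 0.004, 2.839]
force: [-0.2, -0.0, -0.1]
grip_width: 0.0002
```

Run:
```python
from h import *
p,d=shot('scene','a3',(190,120,400,330),2.8)
o=ctrl.get_obs();print(o['ee_pos'],o['eef_rot'],o['qpos'])
```

```text
[0.47223499 0.09437542 0.3027317 ] [3.14103545e+00 4.17569072e-04 2.84049638e+00] [ 1.21125362e-01  2.65028745e-01  1.82189998e+00  3.87789729e-04
  1.05405473e+00 -1.14876629e+00]
```

View pics/a3.png

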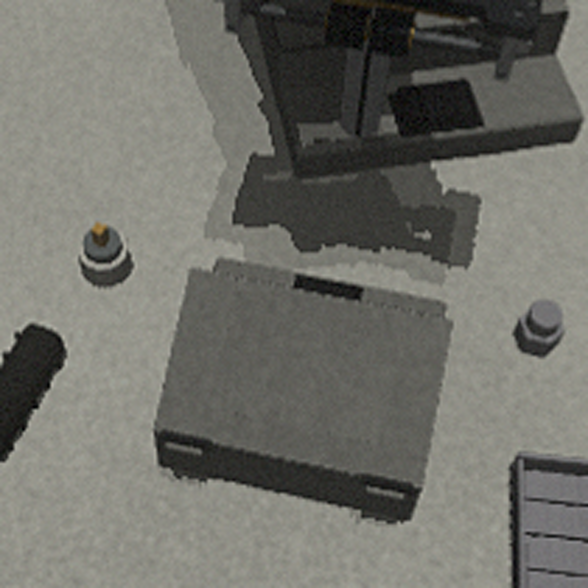

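The lid rests ajar and the button is down (330,287). The lid edge runs from (200,270) to (450,318).

Run:
```python
from h import *
d=np.load('pics/a3.npz')['d']
us=np.array([(204,277),(325,299),(443,324),(325,330),(163,425),(290,452),(418,481),(330,285)])/2.8+[190,120]
W=world('scene',d,us);print(W.round(4))
vs,uu=np.mgrid[220:285,250:350];P=world('scene',d,np.c_[uu.ravel(),vs.ravel()])
yaw=-.29;ex=np.array([np.cos(yaw),np.sin(yaw)]);ey=np.array([-ex[1],ex[0]])
L=P[P[:,2]>.057];s=L[:,:2]@ex;print('lid s',np.percentile(s,[.5,99.5]),'y',np.percentile(L[:,:2]@ey,[.5,99.5]),'fit z/s',np.polyfit(s,L[:,2],1),'z/y',np.polyfit(L[:,:2]@ey,L[:,2]-np.polyval(np.polyfit(s,L[:,2],1),s),1),L[:,2].max())
o=ctrl.get_obs();print('tcp s,y',o['ee_pos'][:2]@ex,o['ee_pos'][:2]@ey)
```

```text
[[ 0.5788 -0.0118  0.0922]
 [ 0.599   0.0595  0.0921]
 [ 0.6209  0.127   0.0923]
 [ 0.6169  0.0579  0.0863]
 [ 0.6572 -0.0406  0.0554]
 [ 0.6796  0.0326  0.0559]
 [ 0.7022  0.1046  0.0551]
 [ 0.5477  0.0726  0.0254]]
lid s [0.55395671 0.63854197] y [0.14494222 0.30254649] fit z/s [-0.43640778  0.33611205] z/y [ 0.00404358 -0.00090943] 0.09471283371417563
tcp s,y 0.4255294238721955 0.22547131066108853
```

{"op": "send_rows", "data": {"increments": [[[0,-0.05,0],[20,0,0],0],[[0,-0.15,0],[40,0,0],0],[[0,-0.25,0],[47,0,5],0],[[0,-0.35,0],[47,0,15],0],[[0,-0.45,0],[47,0,25],0]]}}

```text
time_s: 4.22
ee_pos: [0.431, 0.1074, 0.2772]
eef_rot: [3.139, 0.456, 2.841]
force: [0.6, -0.2, -0.1]
grip_width: 0.0009
```

```bash
cat > st.py <<'E'
from h import *
yaw=-.294;ex=np.array([np.cos(yaw),np.sin(yaw)]);ey=np.array([-ex[1],ex[0]])
o=ctrl.get_obs();R=Ro.from_euler('xyz',o['eef_rot']).as_matrix();p=o['ee_pos'];t=p+R[:,2]*.1992
f=lambda v:np.round([v[:2]@ex*1000-579,v[:2]@ey*1000-224,v[2]*1000],1)
print('t',o['time_s'],'tcp',f(p),'tip',f(t),'axis',(R[:2,2]@ex).round(3),(R[:2,2]@ey).round(3),R[2,2].round(3),'q',o['qpos'].round(2),'F',o['force'].round(1))
E
python3 st.py
```

```text
t 4.2167 tcp [-197.6    3.7  277.2] tip [-109.9    3.6   98.3] axis 0.44 -0.0 -0.898 q [ 0.2   0.19  2.01 -0.4   0.57 -0.78] F [ 0.6 -0.2 -0.1]
```

{"op": "send_rows", "data": {"increments": [[[0,-0.1,0],[5,0,8],0],[[0,-0.2,0],[10,0,16],0],[[0,-0.3,0],[15,0,25],0],[[0,-0.33,0],[18,0,30],0],[[0,-0.33,0],[18,0,30],0]]}}

```text
time_s: 4.63
ee_pos: [0.4378, 0.1042, 0.267]
eef_rot: [3.128, 0.742, 2.829]
force: [0.4, 0.3, 1.0]
grip_width: 0.0005
```

```bash
python3 st.py
python3 - <<'E'
from h import *
shot('scene','a4',(190,100,400,310),2.8)
E
```

```text
t 4.6333 tcp [-190.1    2.6  267. ] tip [-55.5   2.8 120.2] axis 0.676 0.001 -0.737 q [ 0.2   0.21  2.05 -1.04  0.38 -0.17] F [0.4 0.3 1. ]
```

View pics/a4.png

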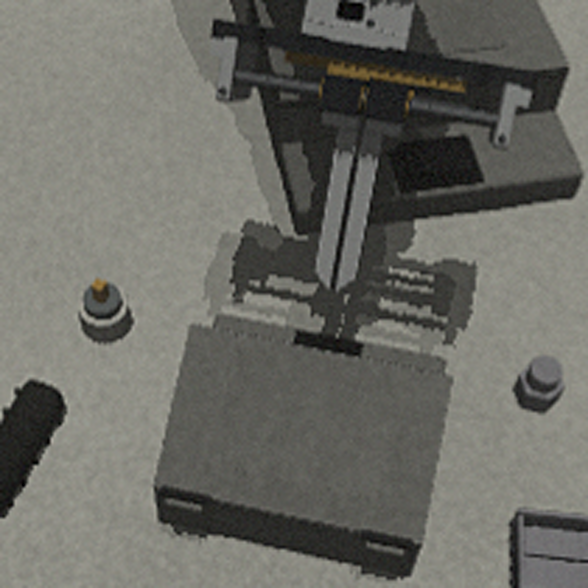

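The shut fingers are tilted in front of the lid, tip near (335,285). Joint 4 reached its limit (-1.04), so I'll turn the tool heading about the vertical toward the arm's azimuth. A small helper will work out the numbers.

```bash
cat > go.py <<'E'
# go.py tipx tipy tipz(case mm) heading(world) tilt -> shift/turn from the measured pose
import sys; from st import *
x,y,z,hd,ti=map(float,sys.argv[1:])
T=np.array([*((x+579)*ex+(y+230)*ey)/1000,z/1000])
zt=np.array([np.cos(hd)*np.sin(ti),np.sin(hd)*np.sin(ti),-np.cos(ti)])
yt=np.array([-np.sin(hd),np.cos(hd),0]);D=np.c_[np.cross(yt,zt),yt,zt]
print('turn',(Ro.from_matrix(R.T@D).as_rotvec()).round(3),'shift',(R.T@(T-zt*.1992-p)*1000).round(1))
E
python3 go.py -60 0 100 0.05 0.75
```

```text
t 4.6833 tcp [-190.3    2.5  266.9] tip [-55.6   2.4 120.2] axis 0.676 -0.001 -0.737 q [ 0.2   0.21  2.05 -1.04  0.38 -0.18] F [ 0.2 -0.4 -0.7]
turn [-0.234 -0.007 -0.257] shift [ 12.3 -42.3  17.3]
```

{"op": "send_rows", "data": {"increments": [[[-0.06,0,-0.065],[3,-11,0],0],[[-0.12,0,-0.13],[6,-21,0],0],[[-0.18,0,-0.2],[9,-32,5],0],[[-0.234,-0.007,-0.257],[12,-42,10],0],[[-0.234,-0.007,-0.257],[12,-42,17],0]]}}

```text
time_s: 5.1
ee_pos: [0.4252, 0.0719, 0.2525]
eef_rot: [3.135, 0.729, -3.141]
force: [0.2, 0.2, 0.9]
grip_width: 0.0005
```

```bash
python3 go.py -60 0 100 0.05 0.75
```

```text
t 5.1 tcp [-192.9  -32.   252.5] tip [-66.3   7.7 103.9] axis 0.636 0.2 -0.746 q [ 0.09  0.19  2.12 -0.48  0.12 -1.02] F [0.2 0.2 0.9]
turn [-0.027 -0.021 -0.036] shift [ 2.5 -9.   6.7]
```

```bash
python3 go.py -54 0 102 0.08 0.68
```

```text
t 5.1 tcp [-192.9  -32.   252.5] tip [-66.3   7.7 103.9] axis 0.636 0.2 -0.746 q [ 0.09  0.19  2.12 -0.48  0.12 -1.02] F [0.2 0.2 0.9]
turn [-0.045  0.049 -0.06 ] shift [-17.2 -14.    9.4]
```

{"op": "send_rows", "data": {"increments": [[[-0.015,0.03,-0.02],[-6,-5,3],0],[[-0.03,0.049,-0.04],[-12,-10,6],0],[[-0.045,0.049,-0.06],[-17,-14,9],0],[[-0.045,0.049,-0.06],[-17,-14,9],0],[[-0.045,0.049,-0.06],[-17,-14,9],0]]}}

```text
time_s: 5.52
ee_pos: [0.4446, 0.0578, 0.2572]
eef_rot: [3.14, 0.681, -3.063]
force: [-0.4, 0.0, 0.7]
grip_width: 0.0004
```

```bash
python3 go.py -20 0 62 0.08 0.68
```

```text
t 5.5167 tcp [-170.2  -39.8  257.2] tip [-53.6   6.1 102.4] axis 0.585 0.231 -0.777 q [ 0.04  0.21  2.07  0.13  0.18 -1.73] F [-0.4  0.   0.7]
turn [ 0.001  0.001 -0.001] shift [  1.  -12.3  51. ]
```

{"op": "send_rows", "data": {"increments": [[[0,0,0],[0,-2,12],0],[[0,0,0],[0,-4,25],0],[[0,0,0],[0,-6,38],0],[[0,0,0],[1,-6,50],0],[[0,0,0],[1,-6,50],0]]}}

```text
time_s: 5.93
ee_pos: [0.4752, 0.0548, 0.2158]
eef_rot: [3.138, 0.678, -3.068]
force: [-0.7, -0.4, -0.9]
grip_width: 0.0006
```

```bash
python3 st.py
python3 - <<'E'
from h import *
shot('scene','a5',(190,100,400,310),2.8)
E
```

```text
t 5.9333 tcp [-140.1  -33.8  215.8] tip [-23.8  11.8  60.7] axis 0.584 0.229 -0.779 q [ 0.03  0.35  2.01  0.28  0.1  -1.88] F [-0.7 -0.4 -0.9]
```

View pics/a5.png

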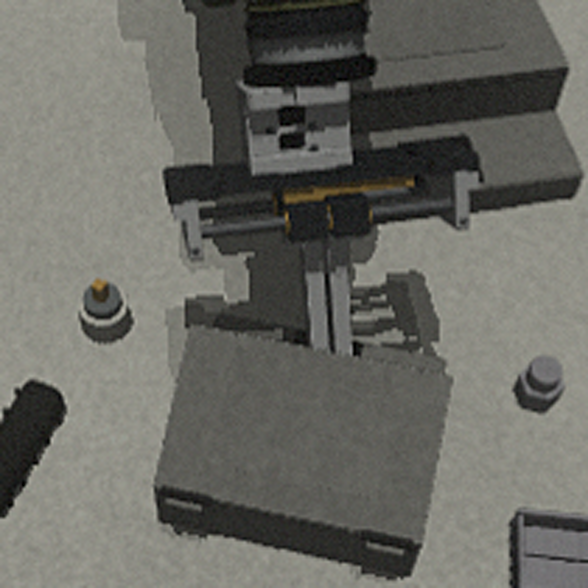

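The fingertips have gone under the lid's front edge at about (330,350). Now I lift along the lid's arc.

{"op": "send_rows", "data": {"increments": [[[0,0,0],[-14,-2,-8],0],[[0,0,0],[-27,-4,-16],0],[[0,0,0],[-38,-7,-19],0],[[0,0,0],[-50,-10,-21],0],[[0,0,0],[-50,-10,-21],0]]}}

```text
time_s: 6.4
ee_pos: [0.5021, 0.0463, 0.2675]
eef_rot: [3.138, 0.684, -3.069]
force: [0.4, 0.7, 0.2]
grip_width: 0.0002
```

```bash
python3 st.py
python3 - <<'E'
from h import *
shot('scene','a6',(190,100,400,310),2.8)
E
```

```text
t 6.4 tcp [-111.9  -34.2  267.5] tip [  5.4  11.6 113.1] axis 0.589 0.23 -0.775 q [ 0.01  0.3   1.92  0.17  0.24 -1.78] F [0.4 0.7 0.2]
```

View pics/a6.png

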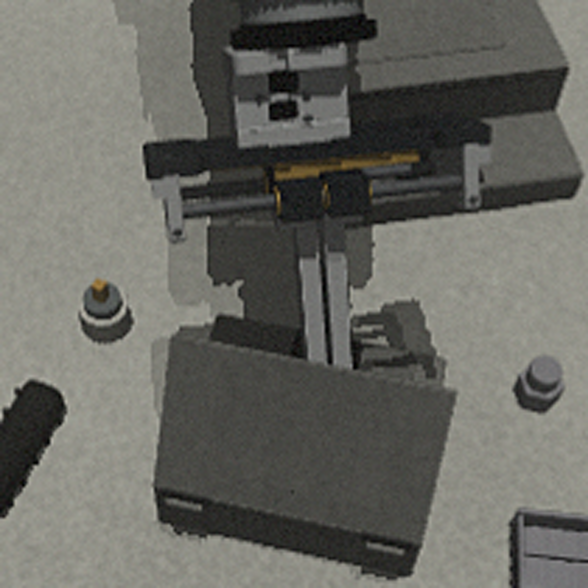

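The lid has risen to roughly 0.9–1.0 rad, resting on the fingertips, with its front edge now at (175,335)–(455,390). I'll carry on over the top.

{"op": "send_rows", "data": {"increments": [[[0,0,0],[-11,-4,2],0],[[0,0,0],[-21,-8,5],0],[[0,0,0],[-32,-12,8],0],[[0,0,0],[-42,-16,11],0],[[0,0,0],[-42,-16,11],0]]}}

```text
time_s: 6.87
ee_pos: [0.5425, 0.0332, 0.2831]
eef_rot: [3.137, 0.681, -3.07]
force: [0.5, 0.2, 0.8]
grip_width: 0.0003
```

{"op": "send_rows", "data": {"increments": [[[0,0,0],[-5,-2,3],0],[[0,0,0],[-9,-4,6],0],[[0,0,0],[-14,-7,9],0],[[0,0,0],[-18,-9,13],0],[[0,0,0],[-18,-9,13],0]]}}

```text
time_s: 7.28
ee_pos: [0.5656, 0.0257, 0.2838]
eef_rot: [3.136, 0.68, -3.071]
force: [0.1, 0.9, 0.3]
grip_width: 0.0002
```

```bash
python3 st.py
python3 - <<'E'
from h import *
shot('scene','a7',(190,100,400,310),2.8)
E
```

```text
t 7.2833 tcp [-45.2 -35.5 283.8] tip [ 71.5  10.3 129. ] axis 0.586 0.23 -0.777 q [-0.03  0.4   1.74  0.21  0.34 -1.84] F [0.1 0.9 0.3]
```

View pics/a7.png

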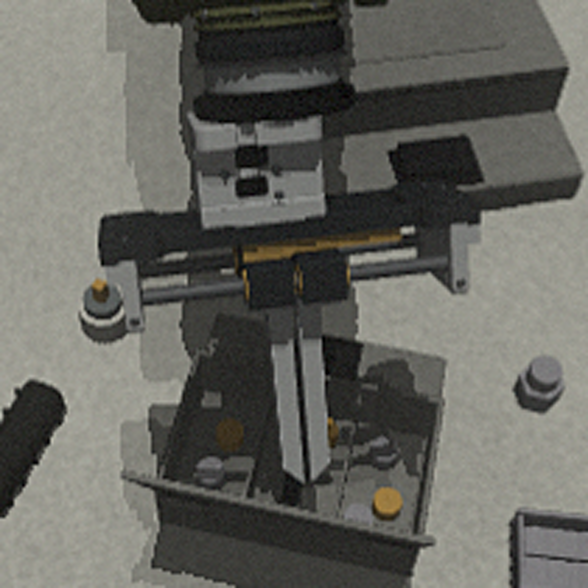

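The lid is over past upright, leaning back at about (125,475)–(435,543), and the box interior is in view. Now I retreat along the finger axis.

{"op": "send_rows", "data": {"increments": [[[0,0,0],[5,0,-20],0],[[0,0,0],[5,0,-50],0],[[0,0,0],[5,0,-85],0],[[0,0,0],[5,0,-120],0],[[0,0,0],[5,0,-150],0]]}}

```text
time_s: 7.75
ee_pos: [0.4654, 0.0182, 0.3988]
eef_rot: [3.136, 0.681, -3.07]
force: [-0.0, 0.7, 0.8]
grip_width: 0.0007
```

{"op": "send_rows", "data": {"increments": [[[0,0,0],[20,0,-20],0],[[0,0,0],[40,0,-40],0],[[0,0,0],[40,0,-40],0],[[0,0,0],[40,0,-40],0],[[0,0,0],[40,0,-40],0]]}}

```text
time_s: 8.17
ee_pos: [0.4111, 0.014, 0.4035]
eef_rot: [3.136, 0.681, -3.07]
force: [0.2, -0.0, -0.8]
grip_width: 0.0007
```

```bash
python3 st.py
python3 - <<'E'
from h import *
a,d=shot('scene','a8');b,_=shot('top','b8')
c=np.hstack([cv2.resize(a[100:310,190:400],(400,400)),cv2.resize(b[90:300,180:390],(400,400))]);cv2.imwrite('pics/c8.png',c[:,:,::-1])
vs,uu=np.mgrid[220:320,220:360];P=world('scene',d,np.c_[uu.ravel(),vs.ravel()])
yaw=-.294;ex=np.array([np.cos(yaw),np.sin(yaw)]);ey=np.array([-ex[1],ex[0]])
s=P[:,:2]@ex*1000-579;y=P[:,:2]@ey*1000-230
m=(P[:,2]>.06)&(s>50)&(s<130)&(abs(y)<80);c=np.polyfit(P[m,2]*1000,s[m],1);print(m.sum(),P[m,2].max(),'lid angle',np.pi/2+np.arctan(c[0]))
E
```

```text
t 8.1667 tcp [-189.6  -91.5  403.5] tip [-72.9 -45.7 248.8] axis 0.586 0.23 -0.777 q [-0.07 -0.11  2.01  0.18  0.57 -1.83] F [ 0.2 -0.  -0.8]
481 0.14401736740034438 lid angle 2.028651120158215
```

View pics/c8.png

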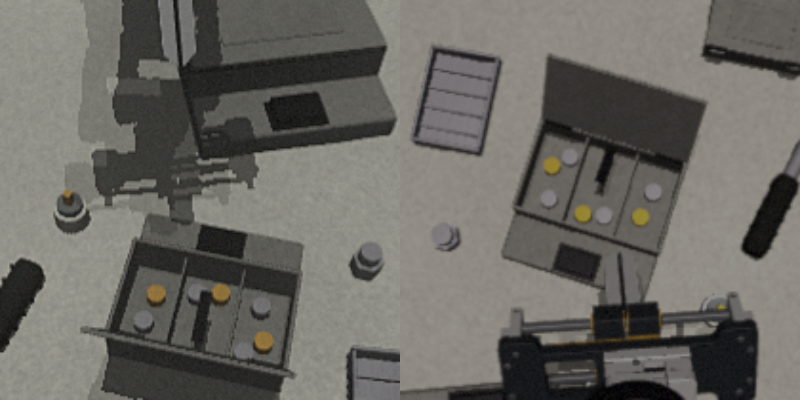

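The lid is fully open at about 2.03 rad measured and the robot is clear. I'm handing in.

```bash
python3 -c "
from station import ctrl
print(ctrl.hand_in())"
```

```text
the job is handed in; nothing more can be done
None
```

The job is done and handed in at about 8.3 s: the middle-sized case's release button is fully down and its lid is open against its stop.

- **Button:** I pressed it with the shut fingertips until it stopped, with the tip about 25 mm above the shelf. Force rose to about 26 N on a final extra press, to make sure it was down. The next picture showed the lid ajar, its edge 92 mm above the shelf.
- **Lid:** I tilted the fingers under the front edge, pushed the lid up and past upright, then drew back.
- **Last checks:** The lid measured about 2.03 rad from the depth image, against a stop at 2.0. The fingertips were about 250 mm above the shelf with no contact force. In the last pictures the case and the bystander parts look unmoved; I judged that by eye and did not measure it.

One thing went differently from plan: joint 4 reached its limit (-1.04 rad) on the first tilted approach. I turned the tool's heading about 20° and used a smaller tilt. No check failed.

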